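# Close the screw pots and lift the carrier off the bench

### The job

Put the two loose lids on the screw carrier's two pots, each on the pot of its own shape and fully seated on the rim, while the carrier stands on the bench. Then take the carrier by its middle grip, lift it straight up about 10 cm clear of the bench without tipping it, and finish while holding it there in the air, level and steady, with both lids still on; do not put it down or let go. Leave the other things on the bench where they are.

Things in the scene. Friction and masses are not known exactly. Their poses are not given: they have to be found in the camera images.
- caddy_grip (a point): centre of the black grip block, 50 (x) x 16 (y) x 40 mm high, on the upright in the middle of the loose screw carrier; 105 mm above the carrier's underside, top at 125. Carrier: black base 82 (x) x 236 (y) x 6 mm, about 0.4 kg, standing on the bench; it balances at the grip. Take it from above, fingers closing along y (the long way). Axes: the carrier's, z up
- pot_round (a point): centre of the mouth, at rim height, of the round aluminium pot fixed on the carrier, 80 mm from the grip towards its +y; 60 mm across outside, 54 inside, 36 deep; rim 46 mm above the carrier's underside. Axes: the carrier's
- pot_square (a point): centre of the mouth, at rim height, of the square aluminium pot fixed on the carrier, 80 mm from the grip towards its -y; 56 x 56 mm outside, 50 x 50 inside, sides along the carrier's x and y, 36 deep; rim 46 mm above the carrier's underside. Axes: the carrier's
- lid_round_center (a point): round aluminium lid, 50 g, loose, right way up; point half-way up its 40 mm height. From below: plug 10 high, 48 mm across, tapering to 40 at its foot; flange 64 across, 4 thick, rests on the rim; upright bar grip 26 high, 12 along x, 30 along y (close the fingers along x). Seated, the point is 10 mm above the pot's mouth point
- lid_square_center (a point): square aluminium lid, 50 g, loose, right way up; point half-way up its 40 mm height. From below: plug 10 high, 44 x 44 mm, lower half 38 x 38; flange 60 x 60 mm, 4 thick, rests on the rim; upright bar grip 26 high, 12 along x, 30 along y (close the fingers along x). Sides along x and y. Seated, the point is 10 mm above the pot's mouth point
- phone: dark phone lying flat, 72 x 148 x 8 mm (long along its y), origin at the centre of its underside
- screwdriver: screwdriver with a red handle lying flat, 170 mm long along its x, handle towards -x
- tape_roll: small yellow roll of tape lying flat, 50 mm across, 18 mm high, origin at the centre of its underside
- flux_bottle: small white bottle, 40 mm across, 100 mm high, standing, origin at the centre of its underside
- battery: flat grey battery, 45 x 85 x 6 mm, origin at the centre of its underside
- cup: blue cup, 72 mm across, 85 mm high, origin at the centre of its underside
- carton: small cardboard carton, 60 x 45 x 35 mm, origin at the centre of its underside
There are look-alikes about, which are no part of the job. What is shaped like the part that bears caddy_grip but blue or red is not meant.

How it is judged:
By the outcome, as a careful person would: the job done as asked, in the order asked, and still so for the second after the job is handed in, while the arm keeps its last pose, push and grip.
It also fails if it takes over 72 s, if anything falls off the work surface, if the arm or the gripper's body presses on something with over 40 N, if the wrist force passes 120 N, or if a joint passes its speed limit or range.

### The arm

A 6-joint arm with a two-finger parallel gripper is mounted at the origin on the work surface. World frame = base frame: x ahead of the robot, y to its left, z up, the work surface at z = 0. Lengths are in m, angles in rad, forces in N, time in s.
With the tool pointing down it reaches from about 0.325 to 0.9 m from the base axis. Payload 3.5 kg.
Tool frame: the origin (TCP) lies midway between the tips of the shut fingers; the grasp point (between the pads) lies 19 mm behind it; z points along the fingers, y is the line along which they close (so a half turn about z gives the same grasp; the last joint's range is limited). The gripper opens to 85 mm and grips with 20 to 120 N. Pads are 22 mm wide; open, the fingers measure 114 mm over their backs; the gripper's body (76 mm by 85 mm) begins 54 mm behind the grasp point. The pads swing forward as they close: fully open they stand 13 mm farther back than shut.
Start: joints at [-1.316, 0.276, -0.026, 1.268, 0, 1.467], TCP at [0.219, -0.585, 0.231] pointing down, gripper open.
Joint ranges: [-3.12, 3.12], [-0.85, 1.88], [-1.08, 1.24], [-1.95, 2.15], [-1.57, 1.53], [-3.14, 3.14]. Speed limits (rad/s): [2.57, 2.57, 3.14, 3.14, 3.14, 3.14].

### API

Orientations are given as a rotation vector (axis times angle).
In Python, from rig import robot, vision gives the robot as it stands. The module is installed in compiled form; this text tells all that it offers.
- The arm moves only by the tool send_rows, never from a script. Its argument "steps" is a list of rows, each an object with "dp": the shift along the tool's x, y, z in mm, a list of three; "delta_rot": the turn, a rotation vector about the tool's x, y, z in degrees, a list of three; "grip": the closure, from -1 (fully open) to 1 (shut), so that 0 is half open. In form: [{"dp": [x, y, z], "delta_rot": [ax, ay, az], "grip": grip}, ...]. A call has 1 to 20 rows; each row is the pose to reach, as a shift and turn from the pose commanded when the call began, along the tool's axes at that moment; what a row does not reach only later rows make up. A row lasts 1/8 s, in which the tool goes at most 62.5 mm and 10.7 degrees, less where a joint would pass 70% of its speed; a pose out of reach is approached as far as the arm can. A call with a gripper value outside its range is refused whole. The fingers move at their own pace and stop on an object; the grip force is fixed at half the most. Time passes only in rows, so rows that repeat a pose let the fingers close. It gives the time, the measured TCP pose, the force, the opening and the grip force at its end, in the units of the state.
- robot.read_state(): the state, without advancing time (a new reading comes with each control period).
- vision.read_camera(name): name is "side" or "top" or "wrist"; returns a dict with "img" (420x560x3 uint8, blue, green, red), "range_z" (420x560 float32, m along the optical axis (not along the pixel's ray), 0 where there is no reading), "K" (3x3 intrinsics, pixels), "dist" ([k1, k2, p1, p2, k3] as OpenCV has them; the pictures are not rectified), "rvec" (rotation vector, rad) and "tvec" (3), from world to camera coordinates, as OpenCV has them. Camera axes: x right, y down, z forward; pixel columns grow to the right and rows downward; lengths in m; the calibration is good to about 2 mm. A picture is of the moment at which its call begins.
- robot.close_job(): hands the job in; it is judged then, once.
Trained networks look in a picture, given as the dict that the camera call returned (one of the last four; its "shot" number tells which), for a name from the list of things; names that differ only in an ending like _2 or _b are one class to them, and where a whole thing is asked for, a point or a joint stands for the part that bears it (a point fixed in the world has none). Each returns a list of dicts, best first, with "score" (0 to 1); they miss things now and then, are a little off and sometimes report something else, mostly with a low value. They report only what shows in the picture. A call takes as long as a camera call. They do not tell look-alikes from the thing itself.
- vision.find_in(picture, thing): "rect" ([centre column, centre row, width, height] in pixels, round what is visible of it).
- vision.silhouettes(picture, thing): "mask" (420x560 bool, what is visible of it) and "rect" ([centre column, centre row, width, height] in pixels, round what is visible of it).
The state is a dict: "clock": time; "joint_positions": joint angles; "dq": joint speeds; "tau": joint torques, N m; "ee_pos": TCP position; "ee_rot": TCP orientation; "ft_force": force on the tool from outside, world axes, zero at the start; "wrist_torque": the same for the moment, N m; "opening": finger opening in m; "finger_force": force on a finger pad.
Only numpy, scipy, OpenCV 4.12 (cv2) and the standard library are available. Lean on these libraries where they do the work, as an engineer would, in place of code of your own. Each camera call takes 0.05 s, during which the arm holds its last target. There are 200 camera calls.

## Working session

There is one attempt and no reset: what is moved stays moved. The work goes in short steps, Python scripts to look and compute and a tool call to move; the robot and the scene stay as the last step left them, time stands still between calls to the robot, and variables do not carry over. Pictures are saved under pics/ and viewed, at most 10 in all, crops included, and the job is handed in when it is done.

Besides the shell and the picture viewer there is one more tool, called after "Request:" by a JSON object that holds its "api" and its "payload". send_rows: Moves the arm, as the interface text tells. Its arguments: {"type":"object","properties":{"steps":{"type":"array","items":{"type":"object","properties":{"dp":{"type":"array","items":{"type":"number"}},"delta_rot":{"type":"array","items":{"type":"number"}},"grip":{"type":"number"}}}}},"required":["steps"]}

```bash
mkdir -p pics; cat > h.py <<'E'
import numpy as np, cv2
from rig import robot, vision
def cam(n):
    p=vision.read_camera(n); return p
def world(p):
    K,d=p["K"],np.array(p["dist"],float); h,w=p["range_z"].shape
    u,v=np.meshgrid(np.arange(w),np.arange(h))
    n=cv2.undistortPoints(np.stack([u,v],-1).reshape(-1,1,2).astype(np.float64),K,d).reshape(h,w,2)
    z=p["range_z"]; c=np.dstack([n[...,0]*z,n[...,1]*z,z])
    R=cv2.Rodrigues(np.array(p["rvec"],float))[0]
    W=(c-np.array(p["tvec"]).reshape(3))@R
    W[z==0]=np.nan
    return W
E
python3 - <<'E'
from h import *
s=robot.read_state(); print({k:np.round(v,3).tolist() for k,v in s.items()})
for n in ["top","side"]:
    p=cam(n); cv2.imwrite(f"pics/{n}0.png",p["img"]); W=world(p)
    np.save(n+"0.npy",W)
    R=cv2.Rodrigues(np.array(p["rvec"],float))[0]; print(n,"campos",-R.T@np.array(p["tvec"]).reshape(3))
    for t in ["caddy_grip","pot_round","pot_square","lid_round_center","lid_square_center"]:
        for r in vision.silhouettes(p,t)[:4]:
            w=W[r["mask"]]; w=w[~np.isnan(w[:,0])]
            print(n,t,round(r["score"],2),np.round(r["rect"]),np.round(np.median(w,0),3) if len(w) else None, np.round(np.percentile(w[:,2],98),3) if len(w) else "")
E
```

```text
{'clock': 0.0, 'joint_positions': [-1.316, 0.277, -0.028, 1.268, 0.0, 1.467], 'dq': [-0.001, 0.002, -0.0, -0.0, -0.002, 0.0], 'tau': [-0.0, -44.551, 29.52, 0.016, -0.0, -0.0], 'ee_pos': [0.219, -0.585, 0.23], 'ee_rot': [-3.089, -0.559, 0.0], 'ft_force': [-0.138, -0.07, 0.078], 'wrist_torque': [-0.022, -0.029, 0.012], 'finger_force': 0.0, 'opening': 0.085}
top campos [3.42892808e-01 9.30090097e-05 1.14690047e+00]
top caddy_grip 0.97 [303. 186.  90.  46.] [ 0.578 -0.065  0.009] 0.125
top caddy_grip 0.86 [431. 311.  92.  37.] [ 0.238 -0.394  0.01 ] 0.125
top caddy_grip 0.72 [166. 317.  40.  91.] [0.223 0.296 0.008] 0.125
top pot_round 0.88 [169. 318.  47.  90.] [0.224 0.295 0.008] 0.125
top pot_round 0.75 [309. 186.  91.  40.] [ 0.578 -0.066  0.009] 0.126
top pot_round 0.61 [431. 314.  91.  39.] [ 0.237 -0.393  0.01 ] 0.125
top pot_square 0.79 [304. 185.  87.  40.] [ 0.578 -0.066  0.009] 0.125
top pot_square 0.74 [169. 317.  43.  91.] [0.224 0.296 0.008] 0.125
top pot_square 0.57 [431. 314.  89.  35.] [ 0.237 -0.393  0.01 ] 0.125
top lid_round_center 0.76 [199. 188.  26.  24.] [0.568 0.
[... 228 characters left out ...]
[270. 208.  49.  60.] [ 0.57  -0.062  0.025] 0.125
side caddy_grip 0.36 [229. 185.  25.  17.] [ 0.767 -0.11   0.007] 0.01
side pot_round 0.69 [322. 369. 126.  82.] [0.214 0.308 0.009] 0.125
side pot_round 0.61 [270. 208.  49.  68.] [ 0.571 -0.062  0.026] 0.125
side pot_round 0.22 [298. 144.  22.  29.] [ 0.666 -0.367  0.061] 0.086
side pot_square 0.69 [270. 207.  47.  67.] [ 0.571 -0.061  0.023] 0.125
side pot_square 0.57 [325. 367. 120.  77.] [0.214 0.308 0.009] 0.125
side lid_round_center 0.95 [212. 275.  28.  21.] [0.564 0.228 0.015] 0.041
side lid_round_center 0.17 [230. 185.  23.  19.] [ 0.769 -0.113  0.006] 0.01
side lid_square_center 0.65 [253. 304.  39.  28.] [0.43  0.248 0.015] 0.041
```

View pics/top0.png

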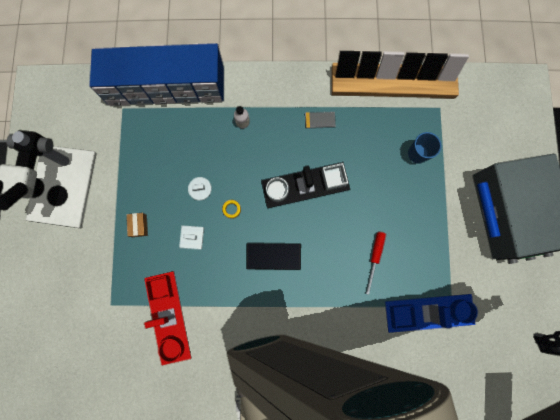

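```bash
python3 - <<'E'
import numpy as np,cv2
W=np.vstack([np.load(n+"0.npy").reshape(-1,3) for n in("top","side")]); T=np.load("top0.npy").reshape(-1,3)
def rg(A,x0,x1,y0,y1,z0,z1): return A[(A[:,0]>x0)&(A[:,0]<x1)&(A[:,1]>y0)&(A[:,1]<y1)&(A[:,2]>z0)&(A[:,2]<z1)]
def box(n,a):
    if len(a)<4: print(n,len(a)); return
    r=cv2.minAreaRect((a[:,:2]*1000).astype(np.float32)); print(n,len(a),"mean",np.round(a.mean(0)*1000,1),"rect",np.round(r[0],1),np.round(r[1],1),round(r[2],1),"z",np.round(np.median(a[:,2])*1000,1))
c=(.46,.70,-.22,.09)
box("grip top",rg(T,*c,.115,.135)); box("rims",rg(T,*c,.042,.052)); 
r=rg(T,*c,.042,.052); box(" rim y+",r[r[:,1]>-.065+.03]); box(" rim y-",r[r[:,1]<-.065-.03])
box("base",rg(T,*c,.003,.05))
for n,b in (("lidR",(.52,.62,.17,.28)),("lidS",(.38,.49,.19,.29))):
    box(n+" flange",rg(T,*b,.008,.022)); box(n+" bar",rg(T,*b,.033,.048))
E
```

```text
grip top 135 mean [581.8 -69.3 124.7] rect [582.4 -69.4] [49.8 16. ] 10.9 z 125.0
rims 200 mean [586.6 -83.1  46.3] rect [583.3 -69.6] [ 58.5 218.5] 13.0 z 46.2
 rim y+ 79 mean [567.5   8.7  46.5] rect [565.3   8.9] [56.1 58.1] 89.9 z 46.1
 rim y- 113 mean [ 600.7 -148.4   46.2] rect [ 600.6 -148.3] [56.7 57.4] 12.7 z 46.2
base 3674 mean [582.5 -66.6   9.8] rect [580.  -65.1] [309.7 237.9] 90.0 z 6.2
lidR flange 356 mean [570.  221.5  14.6] rect [570.6 222.7] [62.5 62.4] 85.9 z 14.6
lidR bar 53 mean [570.3 221.9  39.5] rect [570.2 222. ] [11. 30.] 8.6 z 39.6
lidS flange 441 mean [435.5 240.1  14. ] rect [436.1 240.9] [61.7 60.4] 86.2 z 13.8
lidS bar 54 mean [435.9 240.   39.5] rect [436.  239.7] [28.9 11.3] 89.5 z 39.4
```

The picture shows the black carrier at about (305,186), with its round pot on the left at (277,189) and square pot on the right at (336,177). The round lid is at (199,188) and the square lid at (191,237). The red and blue carriers are look-alikes.

```bash
cat >> h.py <<'E'
from scipy.spatial.transform import Rotation as Ro
def plan(x,y,z,psi):
    "mm, deg: target TCP with tool down, tool y at angle psi"
    s=robot.read_state(); R0=Ro.from_rotvec(s["ee_rot"]).as_matrix(); a=np.radians(psi)
    R1=np.array([[-np.sin(a),np.cos(a),0],[np.cos(a),np.sin(a),0],[0,0,-1.]]).T.reshape(3,3).T
    R1=np.column_stack([[-np.sin(a),np.cos(a),0],[np.cos(a),np.sin(a),0],[0,0,-1.]])
    dp=R0.T@(np.array([x,y,z])-np.array(s["ee_pos"])*1000)
    dr=np.degrees(Ro.from_matrix(R0.T@R1).as_rotvec())
    print("t",round(s["clock"],2),"pos",np.round(np.array(s["ee_pos"])*1000,1),"psi",round(float(np.degrees(np.arctan2(R0[1,1],R0[0,1]))),1),"->dp",np.round(dp,1),"rot",np.round(dr,1))
E
python3 -c "
from h import *
plan(540,215,200,8.6)"
```

```text
t 0.6 pos [ 218.9 -585.4  231.3] psi -69.5 ->dp [ 581.1 -637.3   31.3] rot [  0.    0.  -78.1]
```

Request:
{"api": "send_rows", "payload": {"steps": [{"dp": [581, -637, 31], "delta_rot": [0, 0, -78], "grip": -1}, {"dp": [581, -637, 31], "delta_rot": [0, 0, -78], "grip": -1}, {"dp": [581, -637, 31], "delta_rot": [0, 0, -78], "grip": -1}, {"dp": [581, -637, 31], "delta_rot": [0, 0, -78], "grip": -1}, {"dp": [581, -637, 31], "delta_rot": [0, 0, -78], "grip": -1}, {"dp": [581, -637, 31], "delta_rot": [0, 0, -78], "grip": -1}, {"dp": [581, -637, 31], "delta_rot": [0, 0, -78], "grip": -1}, {"dp": [581, -637, 31], "delta_rot": [0, 0, -78], "grip": -1}, {"dp": [581, -637, 31], "delta_rot": [0, 0, -78], "grip": -1}, {"dp": [581, -637, 31], "delta_rot": [0, 0, -78], "grip": -1}, {"dp": [581, -637, 31], "delta_rot": [0, 0, -78], "grip": -1}, {"dp": [581, -637, 31], "delta_rot": [0, 0, -78], "grip": -1}, {"dp": [581, -637, 31], "delta_rot": [0, 0, -78], "grip": -1}, {"dp": [581, -637, 31], "delta_rot": [0, 0, -78], "grip": -1}, {"dp": [581, -637, 31], "delta_rot": [0, 0, -78], "grip": -1}, {"dp": [581, -637, 31], "delta_rot": [0, 0, -78], "grip": -1}, {"dp": [581, -637, 31], "delta_rot": [0, 0, -78], "grip": -1}, {"dp": [581, -637, 31], "delta_rot": [0, 0, -78], "grip": -1}]}}

```text
clock: 2.85
ee_pos: [0.5398, 0.2136, 0.2005]
ee_rot: [2.053, 2.378, 0.0]
ft_force: [0.5, -0.1, -0.0]
opening: 0.0851
finger_force: 0.0
```

```bash
sed -i '/reshape(3,3).T$/s/.*R1=.*T$//' h.py; cat >> h.py <<'E'
def rg(A,cx,cy,r,z0,z1):
    A=A.reshape(-1,3)*1000; return A[(np.hypot(A[:,0]-cx,A[:,1]-cy)<r)&(A[:,2]>z0)&(A[:,2]<z1)]
def box(n,a):
    if len(a)<4: print(n,len(a)); return
    r=cv2.minAreaRect(a[:,:2].astype(np.float32)); b=cv2.fitEllipse(cv2.convexHull(a[:,:2].astype(np.float32))) if len(a)>20 else None
    print(n,len(a),"rect",np.round(r[0],1),np.round(r[1],1),round(r[2],1),"z",np.round(np.median(a[:,2]),1))
def lid(W,cx,cy,dz=0): box("flange",rg(W,cx,cy,48,9+dz,20+dz)); box("bar",rg(W,cx,cy,30,36+dz,48+dz))
E
python3 - <<'E'
from h import *
p=cam("wrist"); cv2.imwrite("pics/w1.png",p["img"]); W=world(p); lid(W,570,222); lid(W,436,240)
plan(570,222,60,8.6)
E
```

```text
flange 2788 rect [567.9 222. ] [62.5 63.7] 54.5 z 14.2
bar 425 rect [568.1 222.3] [11.9 30.1] 8.3 z 40.0
flange 3444 rect [433.1 240.1] [61.1 60.9] 85.6 z 14.3
bar 455 rect [433.5 240.5] [29.6 11.9] 86.8 z 40.0
t 2.9 pos [539.8 213.7 200.6] psi 8.4 ->dp [  3.8  31.  140.6] rot [ 0.   0.  -0.2]
```

View pics/w1.png

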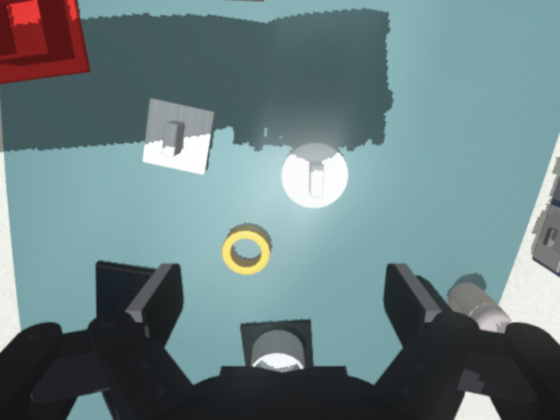

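The wrist view shows the round lid at (315,175) and the square lid at (178,135), with nothing in the way. I'll grasp the round lid now.

Request:
{"api": "send_rows", "payload": {"steps": [{"dp": [4, 30, 60], "delta_rot": [0, 0, 0], "grip": -1}, {"dp": [4, 30, 110], "delta_rot": [0, 0, 0], "grip": -1}, {"dp": [4, 30, 150], "delta_rot": [0, 0, 0], "grip": -1}, {"dp": [4, 30, 175], "delta_rot": [0, 0, 0], "grip": -1}, {"dp": [4, 30, 183], "delta_rot": [0, 0, 0], "grip": -1}, {"dp": [4, 30, 183], "delta_rot": [0, 0, 0], "grip": -1}, {"dp": [4, 30, 183], "delta_rot": [0, 0, 0], "grip": 0}, {"dp": [4, 30, 183], "delta_rot": [0, 0, 0], "grip": 1}, {"dp": [4, 30, 183], "delta_rot": [0, 0, 0], "grip": 1}, {"dp": [4, 30, 183], "delta_rot": [0, 0, 0], "grip": 1}, {"dp": [4, 30, 183], "delta_rot": [0, 0, 0], "grip": 1}, {"dp": [4, 30, 183], "delta_rot": [0, 0, 0], "grip": 1}, {"dp": [4, 30, 183], "delta_rot": [0, 0, 0], "grip": 1}, {"dp": [4, 30, 183], "delta_rot": [0, 0, 0], "grip": 1}]}}

```text
clock: 4.65
ee_pos: [0.5696, 0.2233, 0.0178]
ee_rot: [2.05, 2.38, 0.001]
ft_force: [-1.4, -0.1, 4.7]
opening: 0.0108
finger_force: 59.9
```

Request:
{"api": "send_rows", "payload": {"steps": [{"dp": [0, 0, -40], "delta_rot": [0, 0, 0], "grip": 1}, {"dp": [0, 0, -90], "delta_rot": [0, 0, 0], "grip": 1}, {"dp": [-40, -7, -110], "delta_rot": [0, 0, -1], "grip": 1}, {"dp": [-90, -16, -110], "delta_rot": [0, 0, -2], "grip": 1}, {"dp": [-140, -24, -110], "delta_rot": [0, 0, -3], "grip": 1}, {"dp": [-180, -31, -110], "delta_rot": [0, 0, -4], "grip": 1}, {"dp": [-205, -36, -110], "delta_rot": [0, 0, -4], "grip": 1}, {"dp": [-211, -37, -110], "delta_rot": [0, 0, -4], "grip": 1}, {"dp": [-211, -37, -110], "delta_rot": [0, 0, -4], "grip": 1}, {"dp": [-211, -37, -110], "delta_rot": [0, 0, -4], "grip": 1}]}}

```text
clock: 5.9
ee_pos: [0.5634, 0.0099, 0.127]
ee_rot: [-1.965, -2.451, 0.0]
ft_force: [-0.3, -0.6, -1.0]
opening: 0.0109
finger_force: 59.4
```

```bash
python3 - <<'E'
from h import *
plan(565,8.7,110,12.65)
for n in ["wrist","top","side"]:
    p=cam(n); cv2.imwrite(f"pics/{n}2.png",p["img"]); W=world(p); print(n)
    box("pot",rg(W,565,8.7,34,42,51)); box("sq",rg(W,600.5,-148,42,42,51)); box("flange",rg(W,565,8.7,50,100,140)); box("grip",rg(W,583,-69.5,32,120,130))
E
```

```text
t 5.9 pos [563.4   9.9 127. ] psi 12.6 ->dp [-1.5  1.3 17. ] rot [-0.  -0.  -0.1]
wrist
pot 591 rect [558.5  24.2] [58.7 27.5] 13.7 z 46.0
sq 0
flange 7657 rect [560.7  17. ] [63.9 47.9] 11.8 z 123.5
grip 0
top
pot 0
sq 105 rect [ 600.7 -147.8] [57.6 56.7] 12.9 z 46.5
flange 0
grip 127 rect [582.2 -69.7] [49.3 16. ] 12.0 z 125.4
side
pot 85 rect [562.4   8.9] [59.4 59.2] 63.2 z 45.7
sq 51 rect [ 589.3 -150.2] [36.1 60.2] 13.7 z 44.9
flange 247 rect [561.4  12.2] [61.5 57.4] 36.9 z 124.3
grip 21 rect [574.3 -69.7] [35.2 17.5] 11.2 z 124.5
```

View pics/wrist2.png

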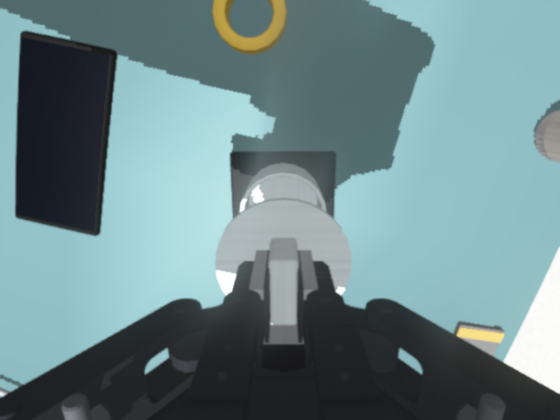

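The wrist view shows the lid held level, with its flange centred near (283,265) and the pot rim arc behind it at (285,190). They line up within about 1 mm, so I'll lower it.

Request:
{"api": "send_rows", "payload": {"steps": [{"dp": [0, 0.5, 30], "delta_rot": [0, 0, 0], "grip": 1}, {"dp": [0, 0.5, 50], "delta_rot": [0, 0, 0], "grip": 1}, {"dp": [0, 0.5, 58], "delta_rot": [0, 0, 0], "grip": 1}, {"dp": [0, 0.5, 63], "delta_rot": [0, 0, 0], "grip": 1}, {"dp": [0, 0.5, 67], "delta_rot": [0, 0, 0], "grip": 1}, {"dp": [0, 0.5, 70], "delta_rot": [0, 0, 0], "grip": 1}, {"dp": [0, 0.5, 72.5], "delta_rot": [0, 0, 0], "grip": 1}, {"dp": [0, 0.5, 72.5], "delta_rot": [0, 0, 0], "grip": 1}, {"dp": [0, 0.5, 72.5], "delta_rot": [0, 0, 0], "grip": 1}]}}

```text
clock: 7.18
ee_pos: [0.5643, 0.009, 0.055]
ee_rot: [1.966, 2.45, 0.0]
ft_force: [0.2, 0.4, -1.4]
opening: 0.0107
finger_force: 59.4
```

Request:
{"api": "send_rows", "payload": {"steps": [{"dp": [0, 0, 1], "delta_rot": [0, 0, 0], "grip": 1}, {"dp": [0, 0, 1.5], "delta_rot": [0, 0, 0], "grip": 1}, {"dp": [0, 0, 1.5], "delta_rot": [0, 0, 0], "grip": 1}]}}

```text
clock: 7.55
ee_pos: [0.5644, 0.009, 0.0538]
ee_rot: [1.966, 2.45, 0.0]
ft_force: [-1.7, -0.4, 4.3]
opening: 0.0107
finger_force: 59.9
```

Request:
{"api": "send_rows", "payload": {"steps": [{"dp": [0, 0, 0], "delta_rot": [0, 0, 0], "grip": 0}, {"dp": [0, 0, 0], "delta_rot": [0, 0, 0], "grip": -1}, {"dp": [0, 0, 0], "delta_rot": [0, 0, 0], "grip": -1}, {"dp": [0, 0, 0], "delta_rot": [0, 0, 0], "grip": -1}, {"dp": [0, 0, 0], "delta_rot": [0, 0, 0], "grip": -1}, {"dp": [0, 0, -40], "delta_rot": [0, 0, 0], "grip": -1}, {"dp": [0, 0, -90], "delta_rot": [0, 0, 0], "grip": -1}, {"dp": [0, 0, -130], "delta_rot": [0, 0, 0], "grip": -1}, {"dp": [50, -15, -130], "delta_rot": [0, 0, 4], "grip": -1}, {"dp": [108, -32, -130], "delta_rot": [0, 0, 8], "grip": -1}, {"dp": [166, -50, -130], "delta_rot": [0, 0, 12], "grip": -1}, {"dp": [215, -65, -130], "delta_rot": [0, 0, 16], "grip": -1}, {"dp": [245, -74, -130], "delta_rot": [0, 0, 16], "grip": -1}, {"dp": [254, -76, -130], "delta_rot": [0, 0, 16], "grip": -1}, {"dp": [254, -76, -130], "delta_rot": [0, 0, 16], "grip": -1}, {"dp": [254, -76, -130], "delta_rot": [0, 0, 16], "grip": -1}]}}

```text
clock: 9.55
ee_pos: [0.4356, 0.2398, 0.1833]
ee_rot: [2.289, 2.151, -0.0]
ft_force: [-0.4, -0.1, 0.3]
opening: 0.0854
finger_force: 0.0
```

```bash
python3 - <<'E'
from h import *
plan(434.5,240.3,17.5,-3.5)
for n in ["wrist","top"]:
    W=world(cam(n)); print(n); lid(W,435,240); 
    box("pot flange",rg(W,565,8.7,48,44,58)); box("pot bar",rg(W,565,8.7,30,70,82));box("sq",rg(W,600.5,-148,42,42,51));box("grip",rg(W,583,-69.5,32,120,130))
E
```

```text
t 9.55 pos [435.6 239.8 183.3] psi -3.6 ->dp [  0.5  -1.2 165.8] rot [ 0.   0.  -0.1]
wrist
flange 3615 rect [433.6 240.3] [60.6 60.2] 86.0 z 14.2
bar 480 rect [433.6 240.6] [29.7 12. ] 85.9 z 40.0
pot flange 0
pot bar 0
sq 0
grip 0
top
flange 440 rect [436.3 240.9] [60.9 60.3] 86.2 z 14.0
bar 50 rect [435.9 240.1] [11. 28.] 0.1 z 39.2
pot flange 382 rect [566.2   8.8] [61.3 61.1] 0.1 z 50.4
pot bar 56 rect [565.9   8.3] [12.7 29.5] 12.7 z 76.2
sq 110 rect [ 600.7 -148. ] [57.1 57.4] 12.9 z 46.4
grip 128 rect [582.2 -69.9] [49.8 16.2] 12.3 z 124.9
```

The round lid is seated, with its flange top at 50.4 and bar top at 76.2. Now the square lid.

Request:
{"api": "send_rows", "payload": {"steps": [{"dp": [0.5, -1, 60], "delta_rot": [0, 0, 0.4], "grip": -1}, {"dp": [0.5, -1, 110], "delta_rot": [0, 0, 0.4], "grip": -1}, {"dp": [0.5, -1, 145], "delta_rot": [0, 0, 0.4], "grip": -1}, {"dp": [0.5, -1, 160], "delta_rot": [0, 0, 0.4], "grip": -1}, {"dp": [0.5, -1, 165], "delta_rot": [0, 0, 0.4], "grip": -1}, {"dp": [0.5, -1, 165], "delta_rot": [0, 0, 0.4], "grip": -1}, {"dp": [0.5, -1, 165], "delta_rot": [0, 0, 0.4], "grip": 0}, {"dp": [0.5, -1, 165], "delta_rot": [0, 0, 0.4], "grip": 1}, {"dp": [0.5, -1, 165], "delta_rot": [0, 0, 0.4], "grip": 1}, {"dp": [0.5, -1, 165], "delta_rot": [0, 0, 0.4], "grip": 1}, {"dp": [0.5, -1, 165], "delta_rot": [0, 0, 0.4], "grip": 1}, {"dp": [0.5, -1, 165], "delta_rot": [0, 0, 0.4], "grip": 1}, {"dp": [0.5, -1, 165], "delta_rot": [0, 0, 0.4], "grip": 1}, {"dp": [0.5, -1, 165], "delta_rot": [0, 0, 0.4], "grip": 1}]}}

```text
clock: 11.4
ee_pos: [0.4344, 0.2414, 0.0186]
ee_rot: [2.296, 2.144, 0.001]
ft_force: [0.2, -0.1, 5.1]
opening: 0.0105
finger_force: 59.5
```

```bash
python3 - <<'E'
from h import *
plan(599.5,-147.8,130,12.65)
E
```

```text
t 11.4 pos [434.4 241.4  18.6] psi -3.9 ->dp [-377.   191.2 -111.4] rot [  0.   -0.  -16.5]
```

Request:
{"api": "send_rows", "payload": {"steps": [{"dp": [0, 0, -40], "delta_rot": [0, 0, 0], "grip": 1}, {"dp": [0, 0, -95], "delta_rot": [0, 0, 0], "grip": 1}, {"dp": [0, 0, -150], "delta_rot": [0, 0, 0], "grip": 1}, {"dp": [-25, 13, -185], "delta_rot": [0, 0, -2], "grip": 1}, {"dp": [-75, 38, -185], "delta_rot": [0, 0, -4], "grip": 1}, {"dp": [-128, 65, -185], "delta_rot": [0, 0, -7], "grip": 1}, {"dp": [-181, 92, -185], "delta_rot": [0, 0, -10], "grip": 1}, {"dp": [-234, 119, -185], "delta_rot": [0, 0, -13], "grip": 1}, {"dp": [-287, 146, -185], "delta_rot": [0, 0, -16.5], "grip": 1}, {"dp": [-335, 170, -185], "delta_rot": [0, 0, -16.5], "grip": 1}, {"dp": [-365, 185, -185], "delta_rot": [0, 0, -16.5], "grip": 1}, {"dp": [-377, 191, -170], "delta_rot": [0, 0, -16.5], "grip": 1}, {"dp": [-377, 191, -130], "delta_rot": [0, 0, -16.5], "grip": 1}, {"dp": [-377, 191, -105], "delta_rot": [0, 0, -16.5], "grip": 1}, {"dp": [-377, 191, -105], "delta_rot": [0, 0, -16.5], "grip": 1}, {"dp": [-377, 191, -105], "delta_rot": [0, 0, -16.5], "grip": 1}]}}

```text
clock: 13.4
ee_pos: [0.5989, -0.1473, 0.1235]
ee_rot: [-1.963, -2.453, -0.0]
ft_force: [0.6, -0.6, -0.3]
opening: 0.0109
finger_force: 58.7
```

```bash
python3 - <<'E'
from h import *
plan(599.5,-147.8,54.2,12.65)
for n in ["wrist","side"]:
    p=cam(n); cv2.imwrite(f"pics/{n}3.png",p["img"]); W=world(p); print(n)
    box("sq",rg(W,600,-148,42,42,48)); box("flange",rg(W,600,-148,50,112,124)); box("rlid",rg(W,565,8.7,30,70,82)) ; box("rflange",rg(W,565,8.7,36,45,55))
    # carrier-frame extents relative to the plan point
    a=np.radians(12.65); R=np.array([[np.cos(a),np.sin(a)],[-np.sin(a),np.cos(a)]])
    for nm,z0,z1 in(("sq",42,48),("fl",112,124)):
        q=(rg(W,600,-148,45,z0,z1)[:,:2]-[599.5,-147.8])@R.T
        if len(q): print(nm,np.round(np.percentile(q,[1,99],axis=0),1).tolist())
E
```

```text
t 13.4 pos [ 598.9 -147.3  123.5] psi 12.7 ->dp [-0.7  0.5 69.3] rot [-0. -0.  0.]
wrist
sq 711 rect [ 593.7 -128.9] [56.3 18.1] 12.8 z 46.1
flange 7959 rect [ 596.7 -143.6] [60.2 51.6] 12.7 z 119.1
rlid 0
rflange 156 rect [570.  -21.9] [26.5  2.8] 13.1 z 49.6
sq [[-29.4, 11.1], [26.3, 28.7]]
fl [[-31.3, -14.3], [27.7, 30.2]]
side
sq 48 rect [ 583.1 -151.1] [34.5 62.5] 28.7 z 45.0
flange 184 rect [ 600. -148.] [60.9 65. ] 12.7 z 120.2
rlid 42 rect [564.6   9.5] [12.2 29.3] 14.8 z 76.1
rflange 240 rect [563.3   9.7] [61.3 64. ] 31.4 z 50.9
sq [[-29.1, -28.9], [8.2, 30.7]]
fl [[-29.2, -31.5], [29.4, 32.0]]
```

View pics/wrist3.png

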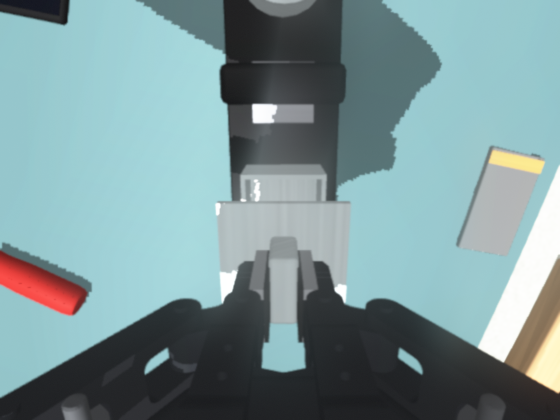

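The wrist view shows the lid flange edge at row 203, square to the pot rim at row 168, with both centred near column 283. I'll lower it.

Request:
{"api": "send_rows", "payload": {"steps": [{"dp": [0.4, 0.4, 30], "delta_rot": [0, 0, 0], "grip": 1}, {"dp": [0.4, 0.4, 46], "delta_rot": [0, 0, 0], "grip": 1}, {"dp": [0.4, 0.4, 54], "delta_rot": [0, 0, 0], "grip": 1}, {"dp": [0.4, 0.4, 59], "delta_rot": [0, 0, 0], "grip": 1}, {"dp": [0.4, 0.4, 63], "delta_rot": [0, 0, 0], "grip": 1}, {"dp": [0.4, 0.4, 66], "delta_rot": [0, 0, 0], "grip": 1}, {"dp": [0.4, 0.4, 68], "delta_rot": [0, 0, 0], "grip": 1}, {"dp": [0.4, 0.4, 69.5], "delta_rot": [0, 0, 0], "grip": 1}, {"dp": [0.4, 0.4, 69.5], "delta_rot": [0, 0, 0], "grip": 1}]}}

```text
clock: 14.62
ee_pos: [0.5994, -0.1476, 0.0547]
ee_rot: [1.964, 2.451, 0.0]
ft_force: [-1.6, 1.3, 4.8]
opening: 0.0109
finger_force: 59.5
```

Request:
{"api": "send_rows", "payload": {"steps": [{"dp": [0, 0, 0], "delta_rot": [0, 0, 0], "grip": 0}, {"dp": [0, 0, 0], "delta_rot": [0, 0, 0], "grip": -1}, {"dp": [0, 0, 0], "delta_rot": [0, 0, 0], "grip": -1}, {"dp": [0, 0, 0], "delta_rot": [0, 0, 0], "grip": -1}, {"dp": [0, 0, 0], "delta_rot": [0, 0, 0], "grip": -1}, {"dp": [0, 0, -40], "delta_rot": [0, 0, 0], "grip": -1}, {"dp": [0, 0, -95], "delta_rot": [0, 0, 0], "grip": -1}, {"dp": [0, 0, -150], "delta_rot": [0, 0, 0], "grip": -1}, {"dp": [0, 0, -190], "delta_rot": [0, 0, 0], "grip": -1}, {"dp": [0, 0, -190], "delta_rot": [0, 0, 0], "grip": -1}]}}

```text
clock: 15.88
ee_pos: [0.602, -0.1485, 0.2489]
ee_rot: [1.959, 2.445, 0.005]
ft_force: [0.3, 0.4, 0.0]
opening: 0.085
finger_force: 0.0
```

```bash
python3 - <<'E'
from h import *
print(np.round(robot.read_state()["joint_positions"],2))
plan(582,-69.5,240,-77.35)
W=world(cam("wrist"))
box("sfl",rg(W,600,-148,48,44,56)); box("sbar",rg(W,600,-148,30,70,82)); box("rbar",rg(W,565,8.7,30,70,82)) ; box("rflange",rg(W,565,8.7,40,45,55)); box("grip",rg(W,583,-69.5,32,120,130))
W=world(cam("side")); box("sbar",rg(W,600,-148,30,70,82)); box("sfl",rg(W,600,-148,48,44,56))
E
```

```text
[-0.35  0.25 -0.02  1.29 -0.    1.  ]
t 15.88 pos [ 602.  -148.5  248.9] psi 12.6 ->dp [81.5 -2.3  8.4] rot [ 0.6 -0.1 89.9]
sfl 3084 rect [ 598.7 -148.3] [60.1 60. ] 12.6 z 50.2
sbar 401 rect [ 598.9 -147.7] [11.3 29.6] 12.2 z 76.1
rbar 190 rect [566.   -2.7] [11.7  9. ] 12.7 z 75.8
rflange 1944 rect [566.5  -7.5] [63.6 31.9] 12.6 z 50.2
grip 1475 rect [579.4 -70. ] [49.2 16. ] 13.6 z 125.0
sbar 23 rect [ 599.  -147.3] [11.2 23.9] 9.7 z 76.2
sfl 126 rect [ 595.6 -147.3] [57.9 65.1] 19.4 z 50.8
```

Request:
{"api": "send_rows", "payload": {"steps": [{"dp": [40, -1, 0], "delta_rot": [0, 0, -10], "grip": -1}, {"dp": [82, -3, 0], "delta_rot": [0, 0, -20], "grip": -1}, {"dp": [82, -3, 0], "delta_rot": [0, 0, -30], "grip": -1}, {"dp": [82, -3, 0], "delta_rot": [0, 0, -40], "grip": -1}, {"dp": [82, -3, 0], "delta_rot": [0, 0, -50], "grip": -1}, {"dp": [82, -3, 0], "delta_rot": [0, 0, -60], "grip": -1}, {"dp": [82, -3, 0], "delta_rot": [0, 0, -70], "grip": -1}, {"dp": [82, -3, 0], "delta_rot": [0, 0, -80], "grip": -1}, {"dp": [82, -3, 20], "delta_rot": [0, 0, -90], "grip": -1}, {"dp": [82, -3, 40], "delta_rot": [0, 0, -90], "grip": -1}, {"dp": [82, -3, 40], "delta_rot": [0, 0, -90], "grip": -1}, {"dp": [82, -3, 40], "delta_rot": [0, 0, -90], "grip": -1}]}}

```text
clock: 17.48
ee_pos: [0.578, -0.068, 0.2032]
ee_rot: [0.344, -3.121, -0.001]
ft_force: [0.5, 0.4, 1.0]
opening: 0.0854
finger_force: 0.0
```

```bash
python3 - <<'E'
from h import *
plan(581.5,-69.5,88,102.65)
p=cam("wrist"); cv2.imwrite("pics/w4.png",p["img"]); W=world(p); box("grip",rg(W,583,-69.5,32,120,130)); box("sbar",rg(W,600,-148,30,70,82)); box("rbar",rg(W,565,8.7,30,70,82))
E
```

```text
t 17.48 pos [578.  -68.  203.2] psi 102.6 ->dp [ -3.3  -2.3 115.2] rot [ 0.  -0.1 -0.1]
grip 1612 rect [579.1 -69.9] [49.3 15.6] 12.9 z 124.9
sbar 581 rect [ 597.8 -148.4] [12.  30.7] 12.8 z 75.9
rbar 577 rect [563.1   7.6] [12.3 30.1] 12.4 z 75.8
```

View pics/w4.png

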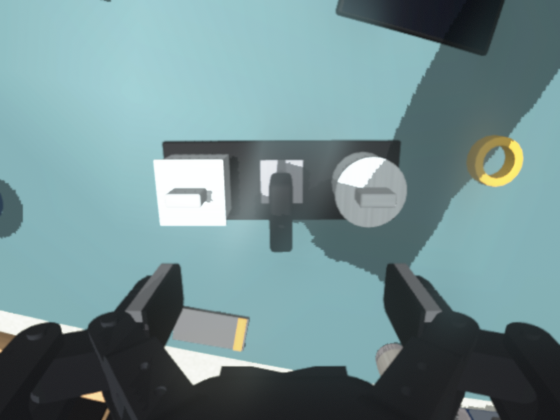

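The wrist view shows both lids seated at (192,192) and (370,190), and the grip block centred between the open fingers at (281,210). I'll go down and grip it.

Request:
{"api": "send_rows", "payload": {"steps": [{"dp": [-2, -2.3, 40], "delta_rot": [0, 0, 0], "grip": -1}, {"dp": [-2, -2.3, 75], "delta_rot": [0, 0, 0], "grip": -1}, {"dp": [-2, -2.3, 100], "delta_rot": [0, 0, 0], "grip": -1}, {"dp": [-2, -2.3, 112], "delta_rot": [0, 0, 0], "grip": -1}, {"dp": [-2, -2.3, 115], "delta_rot": [0, 0, 0], "grip": -1}, {"dp": [-2, -2.3, 115], "delta_rot": [0, 0, 0], "grip": -1}, {"dp": [-2, -2.3, 115], "delta_rot": [0, 0, 0], "grip": -0.3}, {"dp": [-2, -2.3, 115], "delta_rot": [0, 0, 0], "grip": 0.2}, {"dp": [-2, -2.3, 115], "delta_rot": [0, 0, 0], "grip": 0.4}, {"dp": [-2, -2.3, 115], "delta_rot": [0, 0, 0], "grip": 0.5}, {"dp": [-2, -2.3, 115], "delta_rot": [0, 0, 0], "grip": 0.6}, {"dp": [-2, -2.3, 115], "delta_rot": [0, 0, 0], "grip": 0.7}, {"dp": [-2, -2.3, 115], "delta_rot": [0, 0, 0], "grip": 1}, {"dp": [-2, -2.3, 115], "delta_rot": [0, 0, 0], "grip": 1}, {"dp": [-2, -2.3, 115], "delta_rot": [0, 0, 0], "grip": 1}, {"dp": [-2, -2.3, 115], "delta_rot": [0, 0, 0], "grip": 1}, {"dp": [-2, -2.3, 115], "delta_rot": [0, 0, 0], "grip": 1}, {"dp": [-2, -2.3, 115], "delta_rot": [0, 0, 0], "grip": 1}]}}

```text
clock: 19.77
ee_pos: [0.581, -0.0695, 0.089]
ee_rot: [-0.345, 3.122, 0.001]
ft_force: [0.3, 5.1, 4.3]
opening: 0.0155
finger_force: 59.7
```

Gripped. Now a smooth lift straight up.

Request:
{"api": "send_rows", "payload": {"steps": [{"dp": [0, 0, -1], "delta_rot": [0, 0, 0], "grip": 1}, {"dp": [0, 0, -3], "delta_rot": [0, 0, 0], "grip": 1}, {"dp": [0, 0, -6], "delta_rot": [0, 0, 0], "grip": 1}, {"dp": [0, 0, -11], "delta_rot": [0, 0, 0], "grip": 1}, {"dp": [0, 0, -18], "delta_rot": [0, 0, 0], "grip": 1}, {"dp": [0, 0, -26], "delta_rot": [0, 0, 0], "grip": 1}, {"dp": [0, 0, -35], "delta_rot": [0, 0, 0], "grip": 1}, {"dp": [0, 0, -44], "delta_rot": [0, 0, 0], "grip": 1}, {"dp": [0, 0, -53], "delta_rot": [0, 0, 0], "grip": 1}, {"dp": [0, 0, -62], "delta_rot": [0, 0, 0], "grip": 1}, {"dp": [0, 0, -71], "delta_rot": [0, 0, 0], "grip": 1}, {"dp": [0, 0, -80], "delta_rot": [0, 0, 0], "grip": 1}, {"dp": [0, 0, -88], "delta_rot": [0, 0, 0], "grip": 1}, {"dp": [0, 0, -94], "delta_rot": [0, 0, 0], "grip": 1}, {"dp": [0, 0, -98], "delta_rot": [0, 0, 0], "grip": 1}, {"dp": [0, 0, -101], "delta_rot": [0, 0, 0], "grip": 1}, {"dp": [0, 0, -102], "delta_rot": [0, 0, 0], "grip": 1}, {"dp": [0, 0, -102], "delta_rot": [0, 0, 0], "grip": 1}, {"dp": [0, 0, -102], "delta_rot": [0, 0, 0], "grip": 1}, {"dp": [0, 0, -102], "delta_rot": [0, 0, 0], "grip": 1}]}}

```text
clock: 22.28
ee_pos: [0.5807, -0.0699, 0.1906]
ee_rot: [0.345, -3.122, -0.0]
ft_force: [-0.2, 0.2, -4.8]
opening: 0.015
finger_force: 58.5
```

```bash
python3 - <<'E'
from h import *
s=robot.read_state(); print(s["clock"],np.round(s["ee_pos"],4),np.round(s["ft_force"],1),np.round(s["wrist_torque"],2),s["opening"],s["finger_force"])
print(np.degrees(np.arccos(-Ro.from_rotvec(s["ee_rot"]).as_matrix()[2,2])))
p=cam("side"); W=world(p); cv2.imwrite("pics/s5.png",p["img"])
def fit(n,a):
    if len(a)<10: print(n,len(a));return
    c=np.c_[a[:,:2]-a[:,:2].mean(0),np.ones(len(a))]; k=np.linalg.lstsq(c,a[:,2],rcond=None)[0]; box(n,a); print("   slope deg",np.round(np.degrees(k[:2]),2))
for n in["side","wrist","top"]:
    W=world(cam(n)); print(n)
    for q,x,y in(("R",564,9),("S",599,-148)):
        fit(q+"fl",rg(W,x,y,30,143,158)); box(q+"bar",rg(W,x,y,25,168,185))
    fit("base",rg(W,581,-70,125,100,114))
E
```

```text
22.275 [ 0.5807 -0.0699  0.1906] [-0.2  0.2 -4.8] [-0.05 -0.03 -0.01] 0.015009054534607037 58.46607863903046
0.02102796235849673
side
Rfl 231 rect [562.5  10. ] [57.3 56.1] 35.4 z 152.2
   slope deg [ 1.65 -2.73]
Rbar 56 rect [564.3   8.5] [11.8 33.1] 11.7 z 176.9
Sfl 90 rect [ 583.1 -151.7] [26.  55.4] 15.6 z 152.4
   slope deg [ 0.83 -1.88]
Sbar 28 rect [ 594.6 -148.2] [ 8.6 32.7] 31.7 z 176.7
base 619 rect [579.7 -68.6] [ 82.1 237.9] 12.0 z 108.4
   slope deg [ 0.61 -0.16]
wrist
Rfl 5716 rect [563.9   8.7] [59.2 59.8] 71.4 z 151.8
   slope deg [-0.04 -0.23]
Rbar 1673 rect [563.3   6.7] [12.5 30.7] 13.8 z 177.3
Sfl 5786 rect [ 598.5 -148.5] [58.7 59.3] 11.7 z 152.0
   slope deg [-0.05 -0.29]
Sbar 1671 rect [ 597.3 -149.1] [12.3 30.5] 13.3 z 177.5
base 19435 rect [579.6 -71. ] [ 82.  235.9] 12.7 z 108.0
   slope deg [ 0.4  -0.02]
top
Rfl 95 rect [571.2  29.7] [15.1 50.1] 70.5 z 152.1
   slope deg [ 0.18 -1.69]
Rbar 2
Sfl 0
Sbar 0
base 104 rect [583.6 -70.2] [ 64.3 240.4] 7.8 z 108.2
   slope deg [-0.41  0.16]
```

View pics/s5.png

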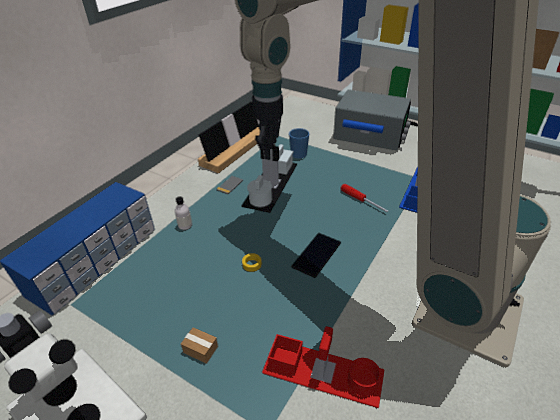

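The side view shows the carrier held level in the air at (270,185) with both lids on. Its base top is at 108 mm, about 102 mm up, and the flanges are still on the rims at 152 mm.

```bash
python3 -c "
from rig import robot
print(robot.close_job())"
```

```text
the job is handed in; nothing more can be done
None
```

I put both lids on their own pots, fully seated, then lifted the carrier about 102 mm by its middle grip; it was level and steady with both lids on when I handed the job in at about 22 s.

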